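# Switch the bench power box's breaker back on under its clear cover

## Task

One of the three breakers under the power box's clear sprung cover is off, its toggle leaning towards the robot. Lift the cover by its front edge with a fingertip, without straining it, push that toggle over to on while the finger keeps the cover up, then draw back and let the cover drop fully shut. Leave the other two breakers on, and do not pick up, shift or knock over anything else on the bench.

Things in the scene. Friction and masses are not known exactly. Their poses are not given: they have to be found in the camera images.
- power_box: Grey portable power box, white top, 200 (x) x 320 (y) x 100 mm high, fixed. Origin: centre of its underside; x from its front (robot side) to its back, y left, z up. On the left part of its flat top three identical breakers stand in a row along y, 54 mm apart, under one clear cover; on the right are two lidded sockets 16 mm high, not used. A carrying bar sticks out 26 mm at each end.
- cover_hinge (a point): Point on the cover's hinge axis, at mid-width of the cover, 104 mm above the bench at the cover's rear; axes as the box's, the hinge axis along y. Shut, the hood's roof is level, underside 40 mm above the box's top, reaching 74 mm forward. Rear wall, 16 mm deep end walls under the roof, 22 mm high fixed cheeks below these; no front wall: the front is an open slot 40 mm high, 170 mm wide.
- cover (a joint): Opening angle of the clear hood over the breakers: 0 shut, 1.75 rad at its stop. It swings up and back, away from the robot. Slick, sprung and light (under 1.5 N at its edge), it falls shut by itself from any angle, so keep it up while working a toggle; a finger slanting 10 to 40 degrees, tip forward under the front edge, carries the edge on its back (an upright one jams it).
- cover_edge (a point): Middle of the lower front edge of the cover's grey grip strip (14 mm deep, 4 mm thick, all along the 180 mm wide cover): when shut, 74 mm in front of the hinge axis and 36 mm above it. Moves with the cover. The cover may be lifted anywhere along this edge.
- toggle_1 (a joint): Angle of breaker 1's black toggle: 0 = off (leaning 25 degrees towards the robot, green flags showing behind it), 0.873 rad = on (leaning 25 degrees away, red flags showing in front of it). Pushed past the middle (0.44) it snaps over to the other end by itself and stays. Takes 2 to 4 N. The breakers' order along the box varies from run to run.
- toggle_1_tip (a point): Top middle of breaker 1's toggle bar, 40 mm wide (box's y), 7 mm thick, 25 mm from its pivot axis. That axis runs along the box's y, 103 mm above the bench and 32 mm in front of the cover's hinge axis. The white breaker face round the toggle is flat, 45 (x) x 52 (y) mm, 106 mm above the bench.
- toggle_2 (a joint): Angle of breaker 2's black toggle: 0 = off (leaning 25 degrees towards the robot, green flags showing behind it), 0.873 rad = on (leaning 25 degrees away, red flags showing in front of it). Pushed past the middle (0.44) it snaps over to the other end by itself and stays. Takes 2 to 4 N. The breakers' order along the box varies from run to run.
- toggle_2_tip (a point): Top middle of breaker 2's toggle bar, 40 mm wide (box's y), 7 mm thick, 25 mm from its pivot axis. That axis runs along the box's y, 103 mm above the bench and 32 mm in front of the cover's hinge axis. The white breaker face round the toggle is flat, 45 (x) x 52 (y) mm, 106 mm above the bench.
- toggle_3 (a joint): Angle of breaker 3's black toggle: 0 = off (leaning 25 degrees towards the robot, green flags showing behind it), 0.873 rad = on (leaning 25 degrees away, red flags showing in front of it). Pushed past the middle (0.44) it snaps over to the other end by itself and stays. Takes 2 to 4 N. The breakers' order along the box varies from run to run.
- toggle_3_tip (a point): Top middle of breaker 3's toggle bar, 40 mm wide (box's y), 7 mm thick, 25 mm from its pivot axis. That axis runs along the box's y, 103 mm above the bench and 32 mm in front of the cover's hinge axis. The white breaker face round the toggle is flat, 45 (x) x 52 (y) mm, 106 mm above the bench.
- timer: flat white and green bench timer, 45 x 68 x 16, lying on the bench in front (robot side) of the power box (mm); a bystander. Origin: centre of its underside.
- vial: small glass vial with a blue cap, 30 across, 58 high, standing at the power box's left end (mm); a bystander. Origin: centre of its underside.
- flask: square clear culture flask with a white cap, 42 x 75 x 118 high, standing at the power box's right end (mm); a bystander. Origin: centre of its underside.
- jar: glass jar with a steel lid, 64 across, 90 high, standing to the left (mm); a bystander. Origin: centre of its underside.
- tip_box: blue pipette-tip box with a clear lid, 85 x 122 x 72 high, to the left (mm); a bystander. Origin: centre of its underside.
- tube_rack: yellow-green rack of eight blue-capped tubes, 60 x 170 x 97 high, to the right (mm); a bystander. Origin: centre of its underside.
- tape_roll: orange roll of tape lying flat, 72 across, 19 high, to the left in front (mm); a bystander. Origin: centre of its underside.

How it is judged:
By the outcome, as a careful person would: the job done as asked, in the order asked, and still so for the second after the job is handed in, with the robot touching nothing.
It also fails if it takes over 40 s, if anything falls off the work surface, if the arm or the gripper's body presses on something with over 40 N, if the wrist force passes 120 N, or if a joint passes its speed limit or range.

## Robot

A 7-joint arm with a two-finger parallel gripper is mounted at the origin on the work surface. World frame = base frame: x ahead of the robot, y to its left, z up, the work surface at z = 0. Lengths are in m, angles in rad, forces in N, time in s.
With the tool pointing down it reaches from about 0.425 to 0.875 m from the base axis. Payload 8.4 kg.
Tool frame: the origin (TCP) lies at the very end of the fingers, on their centre line; the grasp point (between the pads) lies 19 mm behind it; z points along the fingers, y is the line along which they close (so a half turn about z gives the same grasp; the last joint's range is limited). The gripper opens to 85 mm and grips with 20 to 120 N. Pads are 22 mm wide; open, the fingers measure 114 mm over their backs; the gripper's body (76 mm by 85 mm) begins 54 mm behind the grasp point. The pads swing forward as they close: fully open they stand 13 mm farther back than shut.
Start: joints at [1.07, 0.333, 0.04, 1.465, -0.013, 1.343, -0.059], TCP at [0.254, -0.598, 0.231] pointing down, gripper open.
Joint ranges: [-2.58, 2.58], [-0.38, 2.09], [-1.3, 1.39], [0.25, 2.4], [-1.5, 4.64], [0.08, 2.09], [-2.65, 2.65]. Speed limits (rad/s): [2.22, 2.22, 2.79, 2.79, 3.14, 3.14, 3.14].

## Interface

Orientations are given as a unit quaternion [w, x, y, z].
In Python, from workcell import env, eyes, ticket gives the robot as it stands.
- The arm moves only by the shell command python3 -m inch 'ROWS'. ROWS is JSON, one flat list of numbers, 5 for each row, row after row: the shift along the world's x, y, z normalised to -1 to 1, where 1 is 0.25 m, then the turn about the world's z normalised to -1 to 1, where 1 is 0.1 rad, then the opening, from 0 (shut) to 1 (fully open). In form: [x, y, z, turn, grip, x, y, z, turn, grip, ...]. A call has 1 to 20 rows; each row shifts and turns the commanded pose from where the row before left it; what a row does not reach is not made up. A row lasts 1/10 s, in which the tool goes at most 50 mm and 8.59 degrees, less where a joint would pass 70% of its speed; a pose out of reach is approached as far as the arm can. A call with a number of a shift or a turn outside -1 to 1 is refused whole. A call with a gripper value outside its range is refused whole. The fingers move at their own pace and stop on an object; the grip force is fixed at half the most. Time passes only in rows, so rows that do not move let the fingers close. It gives the time, the measured TCP pose, the force, the opening and the grip force at its end, in the units of the state.
- env.read_state(): the state, without advancing time (a new reading comes with each control period).
- eyes.grab_frame(name): name is "side" or "top" or "wrist"; returns a dict with "img" (480x640x3 uint8, red, green, blue), "range_z" (480x640 float32, m along the optical axis (not along the pixel's ray), 0 where there is no reading), "camera_matrix" (3x3 intrinsics, pixels), "R" (3x3) and "t" (3): a world point X has camera coordinates R X + t. Camera axes: x right, y down, z forward; pixel columns grow to the right and rows downward; lengths in m; the calibration is good to about 2 mm. A picture is of the moment at which its call begins.
- ticket.hand_in(): hands the job in; it is judged then, once.
The state is a dict: "time": time; "joint_pos": joint angles; "joint_vel": joint speeds; "effort": joint torques, N m; "tcp_pos": TCP position; "ee_rot": TCP orientation; "force": force on the tool from outside, world axes, zero at the start; "ft_torque": the same for the moment, N m; "grip_width": opening from 0.0 (shut) to 1.0 (fully open); "grip_force": force on a finger pad.
Only numpy, scipy, OpenCV 4.12 (cv2) and the standard library are available. Lean on these libraries where they do the work, as an engineer would, in place of code of your own. Each camera call takes 0.05 s, during which the arm holds its last target. There are 200 camera calls.

## Working session

There is one attempt and no reset: what is moved stays moved. The work goes in short steps, Python scripts to look and compute and a shell command to move; the robot and the scene stay as the last step left them, time stands still between calls to the robot, and variables do not carry over. Pictures are saved under pics/ and viewed, at most 10 in all, crops included, and the job is handed in when it is done.

```bash
mkdir -p pics; ls; python3 - <<'E'
from workcell import env,eyes
import cv2,numpy as np
print(env.read_state())
for n in ["top","side"]:
    f=eyes.grab_frame(n); cv2.imwrite(f"pics/{n}0.png",f["img"][:,:,::-1]); np.savez(f"pics/{n}0.npz",**f)
    print(n,f["camera_matrix"].tolist(),f["R"].round(4).tolist(),f["t"].round(4).tolist())
E
```

```text
pics
{'time': 0.0, 'joint_pos': array([ 1.0698145 ,  0.33391835,  0.03986039,  1.46627275, -0.01340988,
        1.34332501, -0.05849294]), 'joint_vel': array([-0.00023535, -0.00034145,  0.00037765,  0.00144129,  0.00035244,
       -0.00176394, -0.00120885]), 'effort': array([-3.32615773e-04, -6.58564782e+01,  1.36501897e+00, -4.05557227e+01,
        1.67460140e-02,  1.29008744e-02, -2.04507762e-05]), 'tcp_pos': array([ 0.25398953, -0.59781487,  0.23041556]), 'ee_rot': array([-8.00850861e-04,  9.79888830e-01,  1.99542464e-01, -2.13379158e-04]), 'force': array([0.35204359, 0.35379157, 0.33825651]), 'ft_torque': array([-0.00152646,  0.01588067,  0.0079437 ]), 'grip_force': 0.0, 'grip_width': 1.0000417668897534}
top [[454.84420223108935, 0.0, 316.55205460207475], [0.0, 454.84420223108935, 239.70517413272893], [0.0, 0.0, 1.0]] [[-0.0014, -1.0, 0.0039], [-0.9985, 0.0012, -0.0539], [0.0539, -0.004, -0.9985]] [-0.0552, 0.5078, 1.1935]
side [[481.20355109629884, 0.0, 314.03018369229585], [0.0, 481.20355109629884, 235.0117748607597], [0.0, 0.0, 1.0]] [[-0.8366, -0.5475, -0.0188], [-0.2766, 0.4517, -0.8482], [0.4729, -0.7044, -0.5294]] [0.3852, 0.2631, 0.8713]
```

View pics/top0.png

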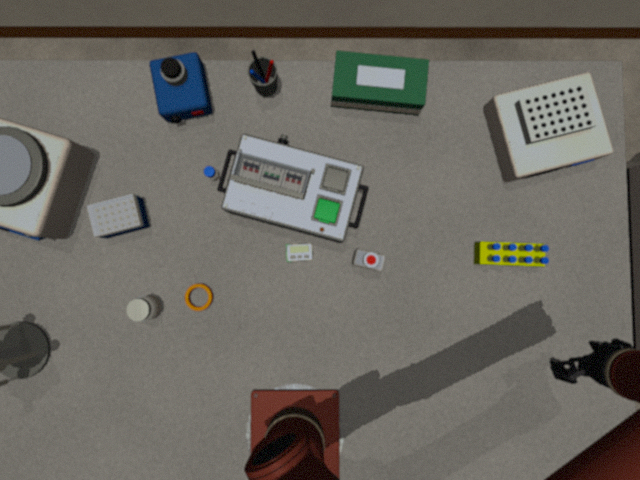

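View pics/side0.png

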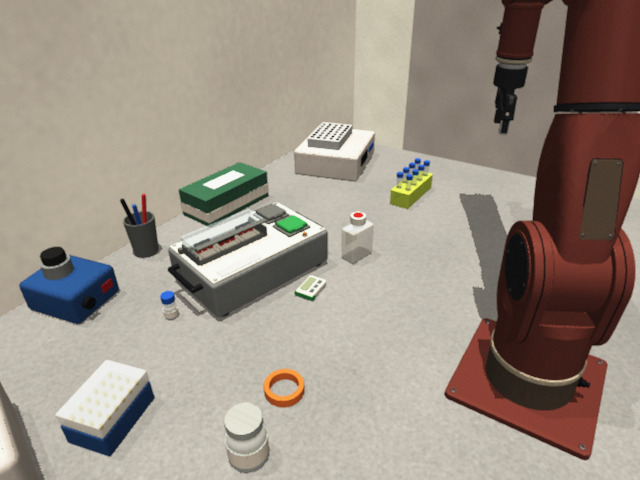

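Top: the box is centred near (293,188), the cover over breakers at (245–310,160–195), the middle one at (271,173) looks off (green). The side view agrees. I'll enlarge both.

```bash
python3 - <<'E'
import cv2,numpy as np
a=cv2.imread("pics/top0.png")[120:250,200:380]; b=cv2.imread("pics/side0.png")[190:320,150:340]
a=cv2.resize(a,None,fx=4.2,fy=4.2,interpolation=cv2.INTER_CUBIC)
cv2.imwrite("pics/ca.png",a)
cv2.imwrite("pics/cb.png",cv2.resize(b,None,fx=4.2,fy=4.2,interpolation=cv2.INTER_CUBIC))
E
```

```text
(no output)
```

View pics/ca.png

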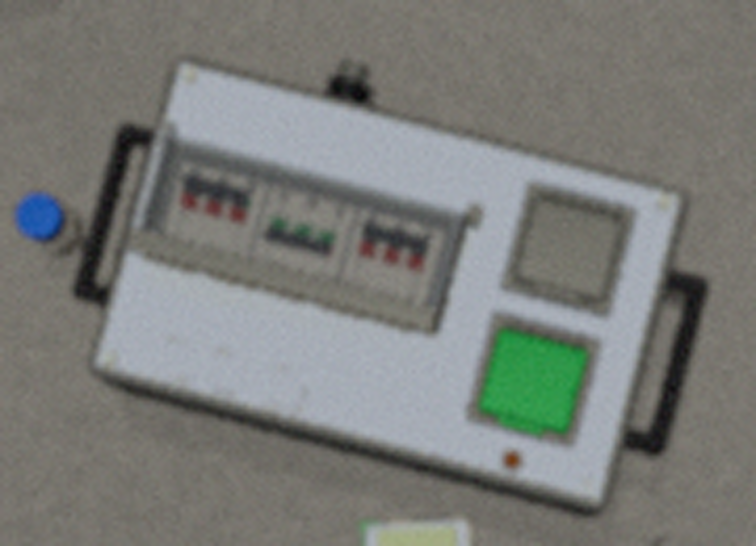

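View pics/cb.png

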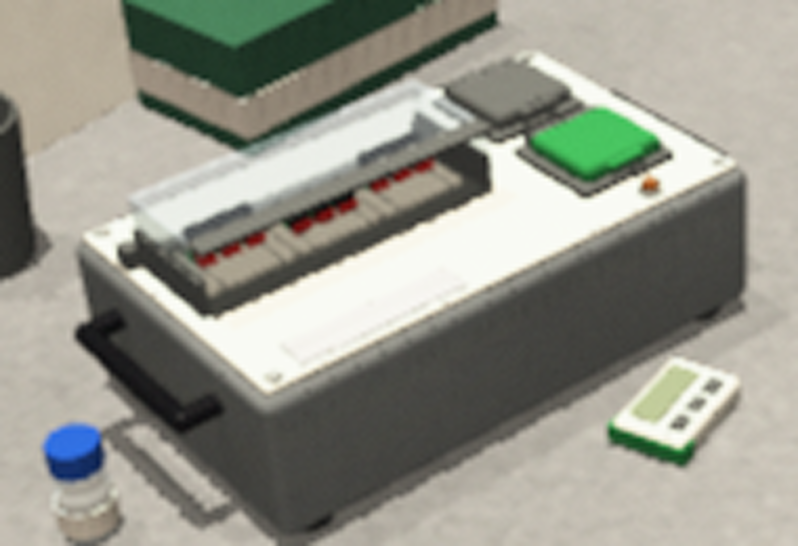

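Middle breaker (top crop (300,235)) shows green flags behind its toggle, so it is the off one; the outer two show red in front. Box top corners in the crop: (180,65),(685,195),(600,505),(97,370); strip front edge from (130,250) to (435,330).

```bash
cat > h.py <<'E'
import numpy as np
def ray(f,u,v):
    K,R,t=f["camera_matrix"],f["R"],f["t"]
    return -R.T@t, R.T@np.linalg.solve(K,[u,v,1.])
def onz(f,u,v,z):
    c,d=ray(f,u,v); return c+d*(z-c[2])/d[2]
def tri(f,p,g,q):
    c,d=ray(f,*p); e,k=ray(g,*q)
    s=np.linalg.lstsq(np.c_[d,-k],e-c,rcond=None)[0]
    a,b=c+d*s[0],e+k*s[1]; return (a+b)/2,np.linalg.norm(a-b)
def proj(f,X):
    p=f["camera_matrix"]@(f["R"]@np.asarray(X)+f["t"]); return p[:2]/p[2]
E
python3 - <<'E'
from h import *
T=np.load("pics/top0.npz");S=np.load("pics/side0.npz")
t=lambda u,v:(u/4.2+200-.4,v/4.2+120-.4); s=lambda u,v:(u/4.2+150-.4,v/4.2+190-.4)
C=np.array([onz(T,*t(*p),.1) for p in [(180,65),(685,195),(600,505),(97,370)]])
print("corners BL BR FR FL",C.round(4).tolist())
ex=(C[0]+C[1]-C[2]-C[3])[:2]; ey=(C[0]+C[3]-C[1]-C[2])[:2]
print(np.linalg.norm(ex)/2,np.linalg.norm(ey)/2,np.arctan2(ex[1],ex[0]),np.arctan2(-ey[0],ey[1]),C.mean(0))
d=lambda f,p:f["range_z"][int(p[1])-1:int(p[1])+2,int(p[0])-1:int(p[0])+2]
c,r=ray(T,*t(300,420)); print("box top z depth",(c+r*np.median(d(T,t(300,420)))))
for n,a,b in [("FL",(97,370),(270,392)),("FR",(600,505),(742,172)),("BR",(685,195),(532,55)),("lamp",(512,460),(650,188)),("stripL",(130,250),(193,252)),("stripR",(435,330),(478,122)),("vial",(40,217),(74,440))]:
    print(n,[x.round(4) for x in tri(T,t(*a),S,s(*b))])
for p in [(130,250),(435,330)]: print("strip z.14",onz(T,*t(*p),.142).round(4))
for p in [(170,130),(472,213)]: print("hinge z.104",onz(T,*t(*p),.108).round(4))
print("toggle",onz(T,*t(298,243),.125).round(4))
for n,p,z in [("vial",(210,172),.058),("timer",(300,253),.016),("flask",(370,260),.118),("jar",(138,310),.09)]: print(n,onz(T,*p,z).round(3))
E
```

```text
corners BL BR FR FL [[0.7646, 0.1289, 0.1], [0.6864, -0.1706, 0.1], [0.5027, -0.1194, 0.1], [0.5826, 0.1763, 0.1]]
0.18943608384865662 0.3079184083193776 -0.2634378803797515 -0.25961308620287615 [0.63406596 0.00379414 0.1       ]
box top z depth [0.55289698 0.05677047 0.10018033]
FL [array([0.583 , 0.1767, 0.1003]), np.float64(0.0012)]
FR [array([ 0.5026, -0.1199,  0.0949]), np.float64(0.0008)]
BR [array([ 0.6881, -0.1707,  0.0951]), np.float64(0.0013)]
lamp [array([ 0.529 , -0.0677,  0.1034]), np.float64(0.0003)]
stripL [array([0.6477, 0.1513, 0.1436]), np.float64(0.0055)]
stripR [array([ 0.6031, -0.0211,  0.1458]), np.float64(0.009)]
vial [array([0.6821, 0.2206, 0.0588]), np.float64(0.0001)]
strip z.14 [0.6459 0.1497 0.142 ]
strip z.14 [ 0.6    -0.0236  0.142 ]
hinge z.104 [0.7235 0.1332 0.108 ]
hinge z.104 [ 0.6741 -0.0445  0.108 ]
toggle [0.6531 0.0559 0.125 ]
vial [0.68  0.218 0.058]
timer [ 0.472 -0.012  0.016]
flask [ 0.453 -0.185  0.118]
jar [0.331 0.384 0.09 ]
```

```bash
python3 -m inch '[0.078,-0.184,0,0,0,0.078,-0.184,0,0,0,0.078,-0.184,0,0,0,0.078,-0.184,0,0,0,0.078,-0.184,0,0,0,0.078,-0.184,0,0,0,0.078,-0.184,0,0,0,0,0,0,0,0]'; python3 -c "
from workcell import env;s=env.read_state();print(s['joint_pos'].round(3))"
```

```text
time: 0.9
tcp_pos: [0.3377, -0.8498, 0.2241]
ee_rot: [0.001, 0.984, 0.177, 0.005]
force: [-0.4, 0.4, -0.4]
grip_width: 0.003
grip_force: 0.0
[ 1.071  1.059  0.424  0.356 -0.384  1.751 -0.   ]
```

```bash
python3 -m inch '[0.078,-0.184,0,0,0,0.078,-0.184,0,0,0,0.078,-0.184,0,0,0,0.078,-0.184,0,0,0,0,0,0,0,0]'; python3 -c "
from workcell import env;s=env.read_state();print(s['joint_pos'].round(3))"
```

```text
time: 1.4
tcp_pos: [0.3407, -0.8883, 0.2079]
ee_rot: [0.029, 0.987, 0.159, 0.02]
force: [-0.4, -0.3, -0.2]
grip_width: -0.003
grip_force: 0.0
[ 1.05   1.208  1.199  0.262 -1.155  1.765  0.044]
```

```bash
python3 -m inch '[0.078,-0.184,0,0,0,0.078,-0.184,0,0,0,0.078,-0.184,0,0,0,0.078,-0.184,0,0,0,0,0,0,0,0]';python3 -m inch '[-0.078,0.184,0,0,0,-0.078,0.184,0.1,0,0,-0.078,0.184,0.1,0,0,-0.078,0.184,0,0,0,0,0,0,0,0,0,0,0,0,0]'; python3 -c "
from workcell import env;s=env.read_state();print(s['joint_pos'].round(3))"
```

```text
time: 1.9
tcp_pos: [0.3727, -0.9448, 0.1653]
ee_rot: [0.094, 0.982, 0.158, 0.036]
force: [-0.3, -0.2, 0.2]
grip_width: -0.002
grip_force: 0.0
time: 2.5
tcp_pos: [0.322, -0.8224, 0.2115]
ee_rot: [0.099, 0.982, 0.157, 0.037]
force: [0.8, 0.7, -0.4]
grip_width: -0.0
grip_force: 0.0
[ 0.617  1.044  1.372  1.04  -1.136  1.5    0.379]
```

```bash
python3 -m inch '[-0.06,0.14,0.1,-1,0,-0.06,0.14,0.1,-1,0,-0.06,0.14,0,-1,0,-0.06,0.14,0,-1,0,0,0,0,-1,0,0,0,0,-1,0,0,0,0,-1,0,0,0,0,-1,0,0,0,0,-1,0,0,0,0,-1,0,0,0,0,-1,0,0,0,0,-1,0,0,0,0,-1,0,0,0,0,-1,0,0,0,0,-1,0,0,0,0,-1,0,0,0,0,-1,0,0,0,0,-1,0]'; cat >> h.py <<'E'
def st():
    from workcell import env
    from scipy.spatial.transform import Rotation as Ro
    s=env.read_state(); q=s["ee_rot"]; M=Ro.from_quat([*q[1:],q[0]]).as_matrix()
    az=lambda v:np.degrees(np.arctan2(v[1],v[0])).round(1)
    print("t",round(s["time"],2),"tcp",s["tcp_pos"].round(4),"tilt",np.degrees(np.arccos(-M[2,2])).round(1),"az",az(M[:,2]),"toolx az",az(M[:,0]),"tooly z",M[2,1].round(3),"F",s["force"].round(1),"q",s["joint_pos"].round(2)); return s,M
E
python3 -c "from h import *;st()"
```

```text
time: 4.3
tcp_pos: [0.2618, -0.6862, 0.2621]
ee_rot: [0.091, 0.733, -0.672, -0.06]
force: [-0.6, -0.5, -0.2]
grip_width: -0.002
grip_force: 0.0
t 4.3 tcp [ 0.2618 -0.6862  0.2621] tilt 12.5 az -165.8 toolx az -84.8 tooly z 0.213 F [-0.6 -0.5 -0.2] q [ 0.4   0.9   1.37  1.18 -0.66  1.61 -1.5 ]
```

```bash
python3 -m inch '[0.078,-0.184,0,0,0,0.078,-0.184,0,0,0,0.078,-0.184,0,0,0,0.078,-0.184,0,0,0,0.078,-0.184,0,0,0,0.078,-0.184,0,0,0,0.078,-0.184,0,0,0,0.078,-0.184,0,0,0,0.078,-0.184,0,0,0,0.078,-0.184,0,0,0]';python3 -c "from h import *;st()"
python3 -m inch '[0.078,-0.184,0,0,0,0.078,-0.184,0,0,0,0.078,-0.184,0,0,0,0.078,-0.184,0,0,0]';python3 -c "from h import *;st()"
```

```text
time: 5.3
tcp_pos: [0.3542, -0.9333, 0.1964]
ee_rot: [0.135, 0.735, -0.663, 0.032]
force: [0.2, 0.2, 0.1]
grip_width: 0.002
grip_force: 0.0
t 5.3 tcp [ 0.3542 -0.9333  0.1964] tilt 16.0 az -118.6 toolx az -83.1 tooly z 0.156 F [0.2 0.2 0.1] q [ 0.97  1.26  1.38  0.25 -1.1   1.63 -1.78]
time: 5.7
tcp_pos: [0.3739, -0.9936, 0.1582]
ee_rot: [0.164, 0.734, -0.652, 0.094]
force: [-0.7, 0.6, -0.6]
grip_width: 0.002
grip_force: 0.0
t 5.7 tcp [ 0.3739 -0.9936  0.1582] tilt 21.8 az -101.8 toolx az -81.9 tooly z 0.118 F [-0.7  0.6 -0.6] q [ 0.98  1.31  1.38  0.25 -1.13  1.44 -1.79]
```

```bash
python3 -m inch '[0.09,-0.17,0.04,0,0,0.09,-0.17,0.04,0,0,0.09,-0.17,0.04,0,0]';python3 -c "from h import *;st()"
```

```text
time: 6.0
tcp_pos: [0.3961, -1.0252, 0.162]
ee_rot: [0.185, 0.731, -0.642, 0.141]
force: [0.4, 0.6, -0.6]
grip_width: 0.003
grip_force: 0.0
t 6.0 tcp [ 0.3961 -1.0252  0.162 ] tilt 26.9 az -94.0 toolx az -81.2 tooly z 0.09 F [ 0.4  0.6 -0.6] q [ 0.97  1.32  1.38  0.25 -1.13  1.33 -1.79]
```

```bash
python3 -m inch '[-0.065,0.17,0.08,0,0,-0.065,0.17,0.08,0,0,-0.065,0.17,0.08,0,0,-0.065,0.17,0.08,0,0,-0.065,0.17,0.08,0,0,-0.065,0.17,0.08,0,0,-0.065,0.17,0.08,0,0,-0.065,0.17,0.08,0,0,0,0,0,0,0]';python3 -c "from h import *;st()"
python3 -m inch '[0.1,0.12,0,1,0,0.1,0.12,0,1,0,0.1,0.12,0,1,0,0.1,0.12,0,1,0,0.1,0.12,0,1,0,0.1,0.12,0,1,0,0.05,0.167,0,1,0,0.05,0.167,0,1,0,0.05,0.167,0,1,0,0.05,0.167,0,1,0,0.05,0.167,0,1,0,0.05,0.167,0,1,0,0,0,0,1,0,0,0,0,0,0]';python3 -c "from h import *;st()"
```

```text
time: 6.9
tcp_pos: [0.2858, -0.7297, 0.3174]
ee_rot: [0.188, 0.731, -0.64, 0.146]
force: [-0.3, 0.3, 1.3]
grip_width: 0.003
grip_force: 0.0
t 6.9 tcp [ 0.2858 -0.7297  0.3174] tilt 27.6 az -93.3 toolx az -81.0 tooly z 0.087 F [-0.3  0.3  1.3] q [ 0.13  0.62  1.38  1.48 -0.54  1.06 -1.53]
time: 8.3
tcp_pos: [0.4975, -0.3321, 0.3158]
ee_rot: [0.072, 0.967, -0.109, 0.221]
force: [0.0, -0.8, 0.1]
grip_width: -0.002
grip_force: 0.0
t 8.3 tcp [ 0.4975 -0.3321  0.3158] tilt 26.8 az -24.5 toolx az -11.5 tooly z 0.091 F [ 0.  -0.8  0.1] q [-0.58 -0.35  0.92  1.91  0.36  0.99 -1.55]
```

```bash
python3 -m inch '[0.018,0.167,0,0.7,0,0.018,0.167,0,0,0,0.018,0.167,0,0,0,0.018,0.167,0,0,0,0.018,0.167,0,0,0,0.018,0.167,0,0,0,0.018,0.167,0,0,0,0.018,0.167,0,0,0,0.018,0.167,0,0,0,0.018,0.167,0,0,0,0,0,0,0,0]';python3 -c "from h import *;st()"
```

```text
time: 9.4
tcp_pos: [0.5433, 0.0931, 0.3135]
ee_rot: [0.063, 0.97, -0.074, 0.223]
force: [-0.0, 0.6, 0.6]
grip_width: -0.002
grip_force: 0.0
t 9.4 tcp [0.5433 0.0931 0.3135] tilt 26.7 az -20.1 toolx az -7.4 tooly z 0.089 F [-0.   0.6  0.6] q [-0.61 -0.18  0.12  1.92  0.41  1.1  -2.34]
```

```bash
python3 -m inch '[0.031,-0.013,-0.125,0,0,0.031,-0.013,-0.125,0,0,0.031,-0.013,-0.125,0,0,0.031,-0.013,-0.125,0,0,0.031,-0.013,-0.125,0,0,0.031,-0.013,-0.125,0,0,0,0,0,0,0,0,0,0,0,0]';cat >> h.py <<'E'
def box(s):
    H=np.array([.6965,.0445]); d=s["tcp_pos"][:2]-H; print("u,v,z mm",(1e3*np.array([d@[.966,-.259],d@[.259,.966],s["tcp_pos"][2]])).round(1))
def shot(n,k,u0,u1,v0,v1,m=3):
    from workcell import eyes; import cv2
    f=eyes.grab_frame(n); np.savez(f"pics/{n}{k}.npz",**f)
    cv2.imwrite(f"pics/{n}{k}.png",cv2.resize(f["img"][v0:v1,u0:u1,::-1],None,fx=m,fy=m,interpolation=cv2.INTER_CUBIC))
E
python3 -c "
from h import *
box(st()[0]); shot('side',1,150,340,150,290,4)"
```

```text
time: 10.2
tcp_pos: [0.5893, 0.067, 0.1258]
ee_rot: [0.064, 0.97, -0.076, 0.221]
force: [-0.1, 0.4, -1.1]
grip_width: 0.001
grip_force: 0.0
t 10.2 tcp [0.5893 0.067  0.1258] tilt 26.6 az -20.5 toolx az -7.7 tooly z 0.089 F [-0.1  0.4 -1.1] q [-0.56  0.07  0.2   2.1   0.48  0.67 -2.43]
u,v,z mm [-109.4   -6.   125.8]
```

View pics/side1.png

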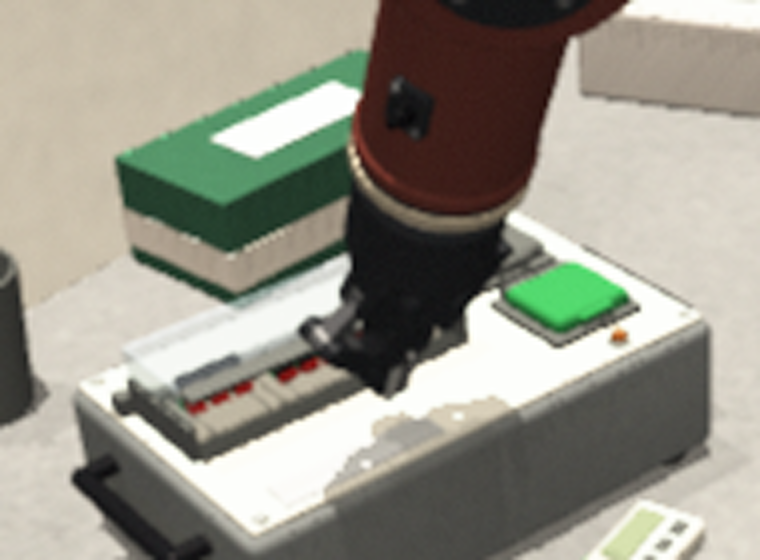

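The side view shows the slanted fingertip (385,385) in front of the strip, clear of everything. Moving to the edge.

```bash
python3 -m inch '[0.028,-0.001,0,0,0,0.028,-0.001,0,0,0,0.028,-0.001,0,0,0,0.028,-0.001,0,0,0,0,0,0,0,0]';python3 -c "
from h import *
box(st()[0])"
python3 -m inch '[0.012,-0.003,0.012,0,0,0.012,-0.003,0.012,0,0,0,0,0,0,0]';python3 -c "
from h import *
box(st()[0]); shot('side',2,150,340,150,290,4)"
```

```text
time: 10.75
tcp_pos: [0.6175, 0.0665, 0.1253]
ee_rot: [0.063, 0.97, -0.076, 0.221]
force: [-0.4, 0.8, -0.1]
grip_width: -0.002
grip_force: 0.0
t 10.75 tcp [0.6175 0.0665 0.1253] tilt 26.6 az -20.3 toolx az -7.6 tooly z 0.089 F [-0.4  0.8 -0.1] q [-0.55  0.12  0.21  2.04  0.44  0.66 -2.38]
u,v,z mm [-82.    0.8 125.3]
time: 11.05
tcp_pos: [0.6229, 0.065, 0.1316]
ee_rot: [0.063, 0.97, -0.076, 0.221]
force: [-1.7, -0.1, -0.5]
grip_width: 0.001
grip_force: 0.5
t 11.05 tcp [0.6229 0.065  0.1316] tilt 26.6 az -20.3 toolx az -7.6 tooly z 0.088 F [-1.7 -0.1 -0.5] q [-0.54  0.12  0.21  2.03  0.43  0.67 -2.36]
u,v,z mm [-76.4   0.7 131.6]
```

View pics/side2.png

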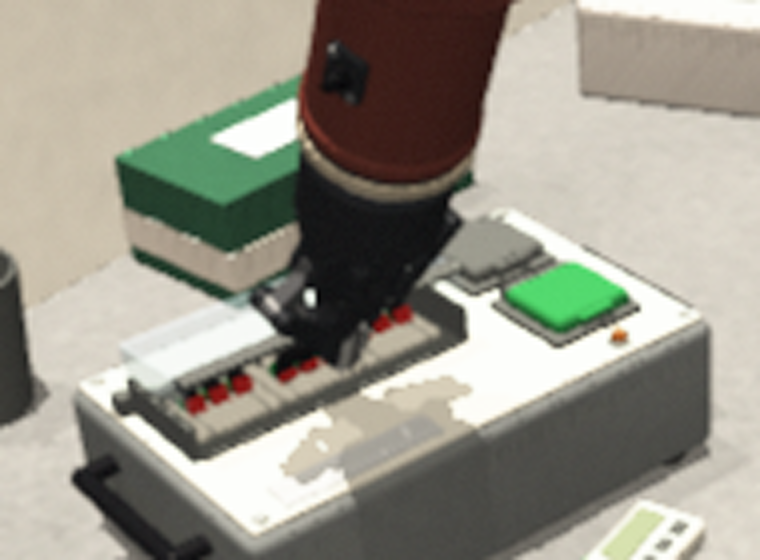

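The cover edge rides on the finger (340,290) with about 1.7 N. Continuing the lift.

```bash
python3 -m inch '[0.012,-0.003,0.012,0,0,0.012,-0.003,0.012,0,0,0.012,-0.003,0.012,0,0,0.012,-0.003,0.012,0,0,0,0,0,0,0]';python3 -c "
from h import *
box(st()[0])"
python3 -m inch '[0.004,-0.001,-0.016,0,0,0.004,-0.001,-0.016,0,0,0.004,-0.001,-0.016,0,0,0.004,-0.001,-0.016,0,0,0,0,-0.016,0,0,0,0,-0.016,0,0,0,0,0,0,0]';python3 -c "
from h import *
box(st()[0]); shot('side',3,150,340,150,290,4)"
```

```text
time: 11.6
tcp_pos: [0.6353, 0.0619, 0.1437]
ee_rot: [0.063, 0.97, -0.076, 0.222]
force: [-0.9, 0.2, -0.1]
grip_width: 0.003
grip_force: 0.4
t 11.6 tcp [0.6353 0.0619 0.1437] tilt 26.6 az -20.3 toolx az -7.6 tooly z 0.088 F [-0.9  0.2 -0.1] q [-0.53  0.13  0.21  1.99  0.41  0.69 -2.32]
u,v,z mm [-63.7   1.  143.7]
time: 12.3
tcp_pos: [0.6381, 0.061, 0.1181]
ee_rot: [0.063, 0.97, -0.075, 0.221]
force: [-0.5, 0.7, -0.6]
grip_width: 0.002
grip_force: 0.3
t 12.3 tcp [0.6381 0.061  0.1181] tilt 26.5 az -20.4 toolx az -7.6 tooly z 0.089 F [-0.5  0.7 -0.6] q [-0.53  0.17  0.22  2.01  0.42  0.64 -2.34]
u,v,z mm [-60.7   0.9 118.1]
```

View pics/side3.png

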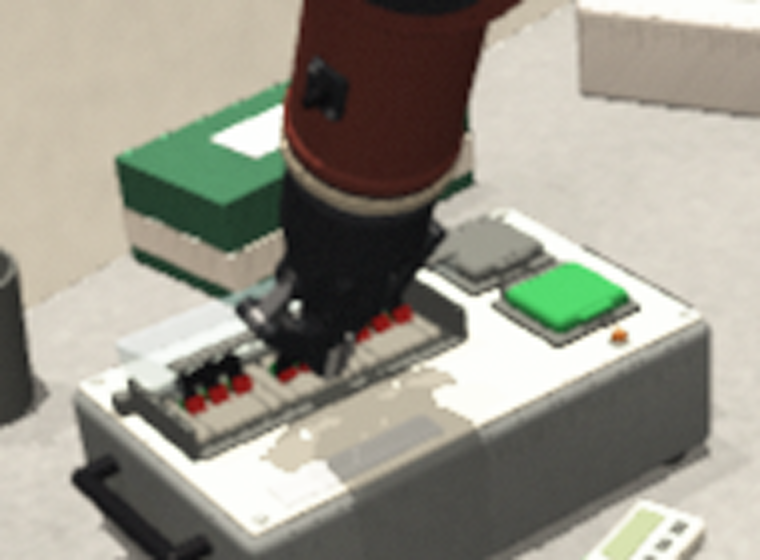

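Cover held up, tip at the front of the middle breaker (330,365). Pushing the toggle in small steps.

```bash
python3 -m inch '[0.012,-0.003,-0.002,0,0,0.012,-0.003,-0.002,0,0,0.012,-0.003,0,0,0,0.012,-0.003,0,0,0]';python3 -m inch '[0.012,-0.003,0,0,0]';python3 -m inch '[0.012,-0.003,0,0,0]';python3 -m inch '[0.008,-0.002,0,0,0,0,0,0,0,0]';python3 -c "
from h import *
box(st()[0]); shot('side',4,150,340,150,290,4);shot('top',4,210,340,120,220,6)"
```

```text
time: 12.75
tcp_pos: [0.6509, 0.0582, 0.1183]
ee_rot: [0.063, 0.97, -0.075, 0.221]
force: [-2.3, 0.1, 0.6]
grip_width: 0.001
grip_force: 0.4
time: 12.85
tcp_pos: [0.6539, 0.0573, 0.1182]
ee_rot: [0.063, 0.97, -0.076, 0.221]
force: [-1.6, -0.3, -0.2]
grip_width: 0.002
grip_force: 0.1
time: 12.95
tcp_pos: [0.6569, 0.0564, 0.118]
ee_rot: [0.063, 0.97, -0.076, 0.221]
force: [-0.9, -0.1, -0.3]
grip_width: -0.002
grip_force: 0.0
time: 13.15
tcp_pos: [0.6588, 0.0558, 0.1179]
ee_rot: [0.063, 0.97, -0.076, 0.221]
force: [0.2, -0.9, -0.4]
grip_width: -0.001
grip_force: 0.0
t 13.15 tcp [0.6588 0.0558 0.1179] tilt 26.6 az -20.4 toolx az -7.6 tooly z 0.089 F [ 0.2 -0.9 -0.4] q [-0.5   0.21  0.22  1.97  0.39  0.63 -2.3 ]
u,v,z mm [-39.4   1.2 117.9]
```

View pics/side4.png

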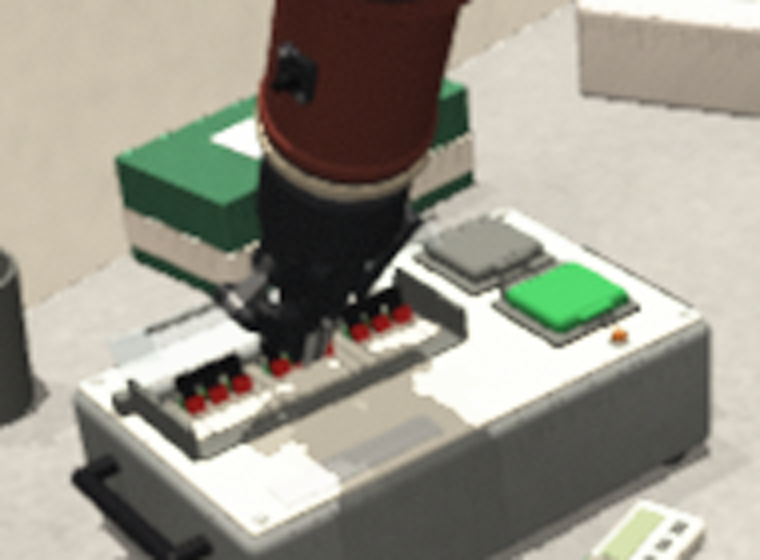

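Force rose to 2.3 N and then fell away, so the toggle should have snapped. A touch further, then draw back and look.

```bash
python3 -m inch '[0.01,-0.0025,0,0,0,0,0,0,0,0]'; python3 -m inch '[-0.03,0.008,0,0,0,-0.03,0.008,0,0,0,-0.03,0.008,0,0,0,-0.03,0.008,0,0,0,-0.03,0.008,0,0,0,-0.03,0.008,0,0,0,-0.03,0.008,0,0,0,-0.03,0.008,0,0,0,-0.03,0.008,0,0,0,-0.03,0.008,0.04,0,0,-0.03,0.008,0.1,0,0,-0.1,0.03,0.15,0,0,-0.1,0.03,0.15,0,0,-0.1,0.03,0.15,0,0,-0.1,0.03,0.15,0,0,0,0,0,0,0,0,0,0,0,0]';python3 -c "
from h import *
import cv2
box(st()[0]); shot('side',5,150,340,190,300,4);shot('top',5,210,340,120,220,4)
a=cv2.imread('pics/side5.png');b=cv2.imread('pics/top5.png')
c=np.zeros((600,800,3),np.uint8);a=cv2.resize(a,(500,290));b=cv2.resize(b,(390,300));c[:290,:500]=a;c[295:595,:390]=b
f=np.load('pics/top5.npz')['img'][:,:,::-1];c[295:595,395:795]=cv2.resize(f,(400,300));cv2.imwrite('pics/m5.png',c)"
```

```text
time: 13.45
tcp_pos: [0.6613, 0.0554, 0.1181]
ee_rot: [0.063, 0.97, -0.075, 0.221]
force: [-0.8, 0.7, -0.7]
grip_width: -0.001
grip_force: 0.0
time: 15.15
tcp_pos: [0.4783, 0.1079, 0.3047]
ee_rot: [0.062, 0.97, -0.075, 0.222]
force: [0.2, 0.8, -0.5]
grip_width: -0.002
grip_force: 0.0
t 15.15 tcp [0.4783 0.1079 0.3047] tilt 26.7 az -20.0 toolx az -7.6 tooly z 0.086 F [ 0.2  0.8 -0.5] q [-0.67 -0.29  0.06  2.03  0.43  1.15 -2.46]
u,v,z mm [-227.2    4.7  304.7]
```

View pics/m5.png

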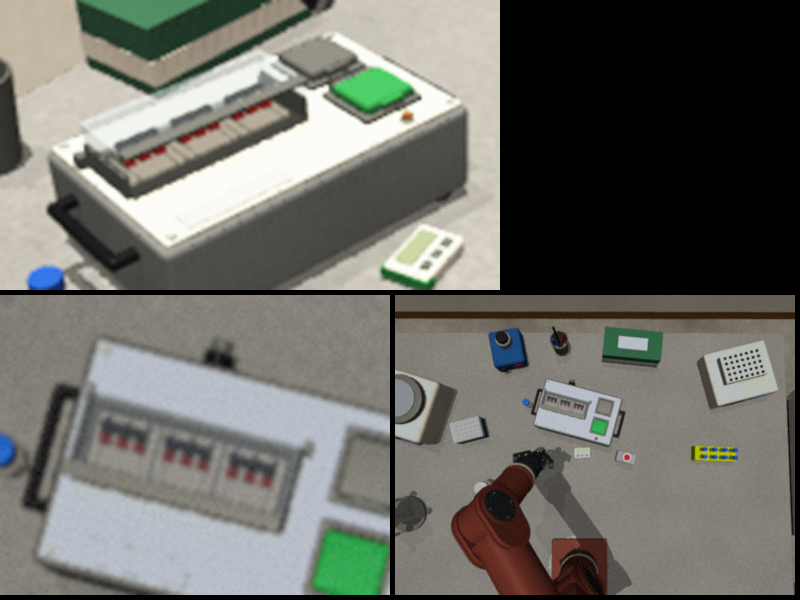

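All three toggles now show red flags in front. The cover is shut as before, and the timer, vial, flask and jar have not moved.

```bash
python3 -c "
from workcell import ticket;print(ticket.hand_in())"
```

```text
the job is handed in; nothing more can be done
None
```

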